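Unlock the sleeve case and touch its lid open

TASK

On the orange sleeve case, push the red lock knob along the ledge towards the white pad until it stops, then press the white pad down until the catch lets go and take the hand away, so that the spring leaves the lid standing ajar. Do not lift the lid any further than its spring does, and leave the grey case locked and shut and the loose sleeves standing where they are.

Things in the scene. Friction and masses are not known exactly. Their poses are not given: they have to be found in the camera images.
- orange_case: the orange sleeve case, fixed to the table: tray 200 mm deep (x) x 220 mm wide (y), walls 45 mm high, with a front ledge 60 mm deep and 30 mm high that carries the press pad and the lock. Origin: on the table under the centre of the tray; x points from the front (ledge) to the hinge at the back, y to the left, z up. The ledge spans x -160 to -100 mm and y -110 to 110 mm. The closed lid's top is 75 mm above the table.
- orange_lid (a joint): angle of the orange case's clear lid about the hinge at its back (x +100 mm, 66 mm up), rad: 0 closed on its touch latch, negative = pushed in (end stop at -0.030, about 7 mm down at the pad), positive = open. Pushing the pad in by 5 mm or more (about 3 to 6 N) throws the hidden catch; once let go, the lid springs up by itself to about 0.36 rad (pad about 80 mm higher) and stays there. It cannot be opened without that press, and does not latch again.
- orange_pad (a point): centre of the upper face of the white press pad (with a blue dot) that juts from the middle of the orange lid's front edge over the ledge: 50 mm in x (beyond the lid) by 56 mm in y, upper face 72 mm above the table when closed, 225 mm from the hinge line. Axes as the case's when closed; it moves with the lid.
- orange_lock (a joint): position of the orange case's red transport lock, m: about 0 locked (0 to 0.004 at the start; its red block is under a rib of the pad and the pad cannot be pushed in), 0.025 fully unlocked, at its end stop (the pad is free from 0.019 on). It grows as the lock's knob slides towards the press pad, along the case's -y. It takes about 2 N and stays where it is left.
- orange_knob (a point): centre of the top of the orange lock's red upright knob on the ledge: 24 mm in x, 14 mm in y, its top 62 mm above the table and its foot at the ledge (30 mm). It stands 88 mm to the case's +y side of the pad's centre line when locked and 63 mm when unlocked; 13 mm nearer the front than the pad's centre. The ledge beyond it (+y) is free. Axes as the case's.
- grey_case: the grey sleeve case, fixed to the table: tray 200 mm deep (x) x 220 mm wide (y), walls 45 mm high, with a front ledge 60 mm deep and 30 mm high that carries the press pad and the lock. Origin: on the table under the centre of the tray; x points from the front (ledge) to the hinge at the back, y to the left, z up. The ledge spans x -160 to -100 mm and y -110 to 110 mm. The closed lid's top is 75 mm above the table.
- grey_lid (a joint): angle of the grey case's clear lid about the hinge at its back (x +100 mm, 66 mm up), rad: 0 closed on its touch latch, negative = pushed in (end stop at -0.030, about 7 mm down at the pad), positive = open. Same mechanism as the orange one; it has to stay shut.
- grey_pad (a point): centre of the upper face of the white press pad (with a blue dot) that juts from the middle of the grey lid's front edge over the ledge: 50 mm in x (beyond the lid) by 56 mm in y, upper face 72 mm above the table when closed, 225 mm from the hinge line. Axes as the case's when closed; it moves with the lid.
- grey_lock (a joint): position of the grey case's red transport lock, m: about 0 locked (0 to 0.004 at the start; its red block is under a rib of the pad and the pad cannot be pushed in), 0.025 fully unlocked, at its end stop (the pad is free from 0.019 on). It grows as the lock's knob slides towards the press pad, along the case's -y. It takes about 2 N and stays where it is left.
- grey_knob (a point): centre of the top of the grey lock's red upright knob on the ledge: 24 mm in x, 14 mm in y, its top 62 mm above the table and its foot at the ledge (30 mm). It stands 88 mm to the case's +y side of the pad's centre line when locked and 63 mm when unlocked; 13 mm nearer the front than the pad's centre. The ledge beyond it (+y) is free. Axes as the case's.
- sleeve_big: loose black rubber sleeve with a white cap, diameter 48 mm, height 55 mm, standing on the table; origin under its centre
- sleeve_mid: loose yellow sleeve with a white cap, diameter 40 mm, height 48 mm, standing on the table; origin under its centre
- sleeve_small: loose black rubber sleeve with a white cap, diameter 30 mm, height 42 mm, standing on the table; origin under its centre
Things that resemble listed ones, but are neither listed nor needed, are in the scene too. Leave any purple look-alike of the sleeve_big alone.

How it is judged:
On the way, in this order (a step that is already met when the one before it is completed fails the run):
1. the orange case's lock is pushed to its unlocked end (value of joint orange_lock above 0.019 m and value of joint orange_lid above -0.006 rad), for 0.2 s.
2. the orange case's pad is pressed in by hand (value of joint orange_lid below -0.012 rad and contact force between any of the fingers, the arm and orange_lid above 0.5 N), for 0.04 s.
3. the orange lid has sprung ajar (value of joint orange_lid above 0.2 rad), for 0.2 s.
At the end, for the whole second after the job is handed in: the orange lid rests ajar on its spring between 0.22 and 0.50 rad, its lock unlocked (beyond 19 mm of 25), the grey case shut (within 0.02 rad) and locked (under 12 mm), and the three loose sleeves upright and within 25 mm of where they stood (value of joint orange_lid between 0.22 and 0.5 rad and velocity of joint orange_lid between -0.05 and 0.05 rad/s and value of joint orange_lock above 0.019 m and value of joint grey_lid between -0.012 and 0.02 rad and value of joint grey_lock below 0.012 m and distance of each of sleeve_big, sleeve_mid, sleeve_small from where it was at the start of the episode below 0.025 m and angle between each of sleeve_big, sleeve_mid, sleeve_small's own z axis and vertical below 0.2 rad); the robot touches nothing.
It fails at once if the orange lid is lifted further open than its spring leaves it (beyond 0.6 rad) (value of joint orange_lid above 0.6 rad).
It fails at once if the grey case is pressed, opened or unlocked (value of joint grey_lid below -0.012 rad or value of joint grey_lid above 0.03 rad or value of joint grey_lock above 0.012 m).
It fails at once if a loose sleeve is lifted, tipped or pushed more than 25 mm (not (distance of sleeve_big from where it was at the start of the episode below 0.025 m) or not (distance of sleeve_mid from where it was at the start of the episode below 0.025 m) or not (distance of sleeve_small from where it was at the start of the episode below 0.025 m) or not (angle between sleeve_big's own z axis and vertical below 0.2 rad) or not (angle between sleeve_mid's own z axis and vertical below 0.2 rad) or not (angle between sleeve_small's own z axis and vertical below 0.2 rad) or height (world z) of any of sleeve_big, sleeve_mid, sleeve_small above 0.01 m).
It also fails if it takes over 42 s, if anything falls off the work surface, if the arm or the gripper's body presses on something with over 40 N, if the wrist force passes 120 N, or if a joint passes its speed limit or range.

ROBOT

A 6-joint arm with a two-finger parallel gripper is mounted at the origin on the work surface. World frame = base frame: x ahead of the robot, y to its left, z up, the work surface at z = 0. Lengths are in m, angles in rad, forces in N, time in s.
With the tool pointing down it reaches from about 0.325 to 0.9 m from the base axis. Payload 6.1 kg.
Tool frame: the origin (TCP) lies on the centre line of the jaws, within the pads' length; the fingertips stand 14 mm ahead of it and the grasp point (between the pads) lies 5 mm behind it; z points along the fingers, y is the line along which they close (so a half turn about z gives the same grasp; the last joint's range is limited). The gripper opens to 87 mm and grips with 3 to 60 N. Pads are 19 mm wide; open, the fingers measure 117 mm over their backs; the gripper's body (75 mm by 190 mm) begins 51 mm behind the grasp point.
Start: joints at [-1.435, 0.22, 1.526, -0, 1.395, -0.126], TCP at [0.162, -0.604, 0.237] pointing down, gripper open.
Joint ranges: [-2.98, 2.98], [-0.91, 2.08], [0.09, 2.57], [-1.24, 4.39], [0.2, 2.65], [-2.68, 2.68]. Speed limits (rad/s): [2.57, 2.57, 3.01, 3.14, 3.14, 3.14].

INTERFACE

Orientations are given as a unit quaternion [x, y, z, w].
In Python, from rig import manip gives the robot as it stands.
- The arm moves only by the shell command python3 -m handwheel 'ROWS' [FORCE]. ROWS is a JSON object of lists of equal length, an entry for each row: "claw": the closure, from -1 (fully open) to 1 (shut); "slide": the shift along the tool's x, y, z in cm, a list of three; "twist": the turn, a rotation vector about the tool's x, y, z in degrees, a list of three. A call has 1 to 10 rows; each row is the pose to reach, as a shift and turn from the pose commanded when the call began, along the tool's axes at that moment; what a row does not reach only later rows make up. A row lasts 1/10 s, in which the tool goes at most 50 mm and 8.59 degrees, less where a joint would pass 70% of its speed; a pose out of reach is approached as far as the arm can. A call with a gripper value outside its range is refused whole. The fingers move at their own pace and stop on an object; FORCE is the grip in N (left out, the last holds). Time passes only in rows, so rows that repeat a pose let the fingers close. It gives the time, the measured TCP pose, the force and the opening at its end, in the units of the state.
- manip.get_obs(): the state, without advancing time (a new reading comes with each control period).
- manip.camera(name): name is "scene" or "side" or "wrist"; returns the picture (384x512x3 uint8, red, green, blue); there is no depth.
- manip.camera_model(name): a dict with "camera_matrix" (3x3 intrinsics, pixels), "cam_to_world" (4x4, takes a point from camera to world coordinates); the wrist camera has in their place "tool_from_camera" (4x4, takes a point from camera to tool coordinates, whose origin is the TCP and whose axes are the flange's). Camera axes: x right, y up, looking along -z (the intrinsics and any distortion apply to the point x, -y, -z); pixel columns grow to the right and rows downward; lengths in m; the calibration is good to about 2 mm. A picture is of the moment at which its call begins: read the wrist's pose just before it. camera_model takes no time and is no camera call.
- manip.sign_off(): hands the job in, once; it reports no verdict.
The state is a dict: "time": time; "joint_positions": joint angles; "qd": joint speeds; "joint_torque": joint torques, N m; "eef_pos": TCP position; "tool_rot": TCP orientation; "ft_force": force on the tool from outside, world axes, zero at the start; "torque": the same for the moment, N m; "width": opening from 0.0 (shut) to 1.0 (fully open).
Only numpy, scipy, OpenCV 4.12 (cv2) and the standard library are available. Lean on these libraries where they do the work, as an engineer would, in place of code of your own. Each camera call takes 0.05 s, during which the arm holds its last target. There are 200 camera calls.

## Working session

There is one attempt and no reset: what is moved stays moved. The work goes in short steps, Python scripts to look and compute and a shell command to move; the robot and the scene stay as the last step left them, time stands still between calls to the robot, and variables do not carry over. Pictures are saved under pics/ and viewed, on a budget of 10 in all, crops included, one or two more only if the job needs it, and the job is handed in when it is done.

```bash
mkdir -p pics; python3 - <<'E'
from rig import manip
import cv2,numpy as np
o=manip.get_obs();print(o)
for n in("scene","side"):
    cv2.imwrite(f"pics/{n}0.png",manip.camera(n)[:,:,::-1]);m=manip.camera_model(n);print(n,m)
print(manip.camera_model("wrist"))
E
```

```text
{'time': 0.0, 'joint_positions': array([-1.43510626e+00,  2.21211133e-01,  1.52762325e+00, -1.42732241e-05,
        1.39469562e+00, -1.26103255e-01]), 'qd': array([-0.00099898,  0.00030904,  0.00068024,  0.00061729,  0.00024384,
       -0.00107345]), 'joint_torque': array([-2.67494732e-03, -4.94617617e+01, -3.87376750e+01,  6.99548610e-02,
        5.73673588e-02, -1.07857304e-04]), 'eef_pos': array([ 0.16166652, -0.60310991,  0.23544009]), 'tool_rot': array([ 9.91444628e-01,  1.30524371e-01, -1.16681770e-05, -9.68629750e-04]), 'ft_force': array([-0.34887015, -0.67332627, -0.88591302]), 'torque': array([ 0.02104648, -0.00571411, -0.01526996]), 'width': 1.000481594582012}
scene {'camera_matrix': array([[487.37497626,   0.        , 259.88055745],
       [  0.        , 487.37497626, 198.71665542],
       [  0.        ,   0.        ,   1.        ]]), 'cam_to_world': array([[-0.1949515 , -0.56068217,  0.80475426,  1.34018566],
       [ 0.98078005, -0.11815398,  0.15527437,  0.16300755],
       [ 0.00802535,  0.8195579 ,  0.57294018,  0.62053148],
       [ 0.        ,  0.        ,  0.      
[... 294 characters left out ...]
,  0.60556756, -0.77433172, -0.7036639 ],
       [-0.02190281,  0.78500255,  0.61910521,  0.68636336],
       [ 0.        ,  0.        ,  0.        ,  1.        ]])}
{'camera_matrix': array([[276.73460374,   0.        , 253.65331958],
       [  0.        , 276.73460374, 187.30880618],
       [  0.        ,   0.        ,   1.        ]]), 'tool_from_camera': array([[-1.33739964e-03,  9.69505685e-01,  2.45065172e-01,
         6.73177553e-02],
       [ 9.99998859e-01,  1.12458790e-03,  1.00831854e-03,
         9.81884499e-04],
       [ 7.01973229e-04,  2.45066241e-01, -9.69506083e-01,
        -1.47202266e-01],
       [ 0.00000000e+00,  0.00000000e+00,  0.00000000e+00,
         1.00000000e+00]])}
```

View pics/scene0.png

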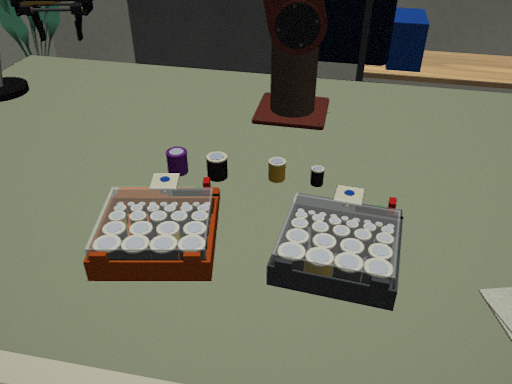

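View pics/side0.png

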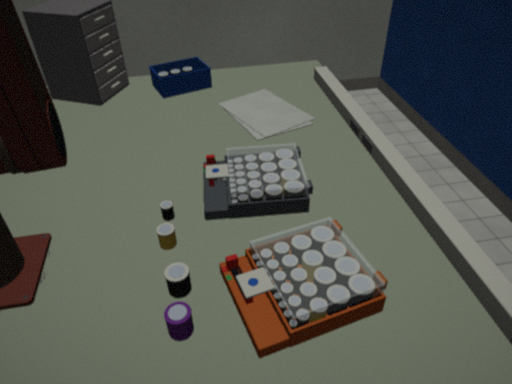

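The scene view shows the orange case at about (158,230), with its pad dot at (165,180) and red knob at (206,182). The grey case is at (340,245), with its knob at (393,203). In the side view, the orange pad dot is at (253,282) and the knob at (232,263). The orange case is clearly the one meant. Two black sleeves and a purple look-alike stand in front of the ledges. I'll enlarge both views in one crop.

```bash
python3 - <<'E'
import cv2,numpy as np
a=cv2.imread("pics/scene0.png")[145:275,85:229];b=cv2.imread("pics/side0.png")[215:350,210:390]
r=lambda i:cv2.resize(i,(400,int(i.shape[0]*400/i.shape[1])),interpolation=cv2.INTER_CUBIC)
a=cv2.resize(a,None,fx=400/144,fy=400/144,interpolation=2);b=cv2.resize(b,None,fx=400/180,fy=400/180,interpolation=2)
c=np.zeros((365,800,3),np.uint8);c[:a.shape[0],:400]=a;c[:b.shape[0],400:]=b
cv2.imwrite("pics/crop1.png",np.clip(c*1.5,0,255).astype('uint8'))
E
```

```text
(no output)
```

View pics/crop1.png

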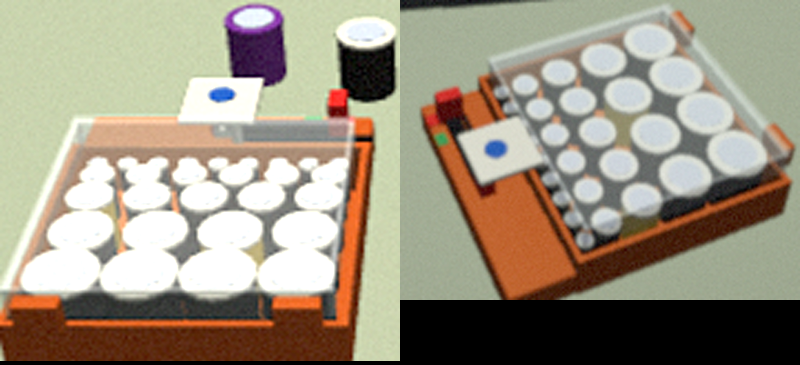

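Orange knob, pad dot and ledge are clear in both views: the dot is at scene (164.9,179.2) and side (253.2,282.0), and the knob top at scene (207,178.8) and side (231.6,257). Next I triangulate.

```bash
cat >h.py <<'E'
import numpy as np,cv2
from rig import manip
from scipy.spatial.transform import Rotation as R
def P(n,T=None):
    m=manip.camera_model(n);T=m["cam_to_world"] if T is None else T
    return m["camera_matrix"]@np.diag([1,-1,-1])@np.linalg.inv(T)[:3]
def tri(a,b):
    X=cv2.triangulatePoints(P("scene"),P("side"),np.array(a,float).reshape(2,1),np.array(b,float).reshape(2,1));return (X[:3]/X[3])[:,0]
def ray(n,uv,z,T=None):
    M=P(n,T);A=np.c_[M[:,:2],-np.r_[uv,1]];return np.linalg.solve(A,-(M[:,2]*z+M[:,3]))[:2]
def proj(n,X,T=None):
    p=P(n,T)@np.r_[X,1];return p[:2]/p[2]
def wristT():
    o=manip.get_obs();T=np.eye(4);T[:3,:3]=R.from_quat(o["tool_rot"]).as_matrix();T[:3,3]=o["eef_pos"];return T@manip.camera_model("wrist")["tool_from_camera"]
E
python3 - <<'E'
from h import *
d=tri((164.9,179.2),(253.2,282));k=tri((207,178.8),(231.6,257));print(d,k,np.degrees(np.arctan2(*(k-d)[1::-1]))) 
for n,u,v in(("scene",(164.9,179.2),(207,178.8)),("side",(253.2,282),(231.6,257))):
    a,b=ray(n,u,.072),ray(n,v,.062);print(n,a,b,b-a,np.hypot(*(b-a)))
a,b=ray("side",(220.8,263.6),.03),ray("side",(258.2,349.1),.03);print("ledge",a,b,np.hypot(*(a-b)),np.degrees(np.arctan2(*(a-b)[::-1]))-90)
for n,p,q in(("scene",(217,164),(317,178)),("side",(177.5,272),(167,206))):print(n,ray(n,p,.05),ray(n,q,.042))
o=manip.get_obs();print(R.from_quat(o["tool_rot"]).as_matrix().round(3))
E
```

```text
[ 0.538594   -0.19370288  0.07029039] [ 0.50782387 -0.11290324  0.06191715] 110.8478424316214
scene [ 0.54099731 -0.19257238] [ 0.5064872 -0.1124938] [-0.03451011  0.08007858] 0.08719820263099197
side [ 0.53842533 -0.19520965] [ 0.50857589 -0.1145812 ] [-0.02984944  0.08062845] 0.08597636807336385
ledge [ 0.48624019 -0.09838051] [ 0.52551595 -0.30718041] 0.21246172437277225 10.652992779084471
scene [ 0.42388926 -0.11378612] [0.42317927 0.11416384]
side [ 0.39788359 -0.12150102] [0.38085633 0.10186014]
[[ 0.966  0.259 -0.   ]
 [ 0.259 -0.966  0.002]
 [ 0.    -0.002 -1.   ]]
```

```bash
python3 -m handwheel '{"claw":[1,1,1,1,1,1,1,1,1,1],"slide":[[3,-2.7,0.2],[6,-5.4,0.4],[9,-8.1,0.6],[12,-10.9,0.8],[15,-13.6,1],[18,-16.3,1.2],[21,-19,1.4],[24,-21.8,1.6],[27,-24.5,1.8],[30,-27.2,2]],"twist":[[0,0,0.5],[0,0,1],[0,0,1.5],[0,0,2],[0,0,2.5],[0,0,3],[0,0,3.5],[0,0,3.5],[0,0,3.5],[0,0,3.5]]}' 20
```

```text
time: 1.1
eef_pos: [0.3816, -0.2617, 0.2162]
tool_rot: [0.995, 0.1, -0.0, -0.0]
ft_force: [0.1, -0.7, 0.3]
width: 0.172
```

```bash
python3 -m handwheel '{"claw":[1,1,1,1,1,1,1],"slide":[[3,-3,0.3],[6,-6,0.6],[9,-9,0.9],[12,-12,1.2],[14.5,-15,1.5],[14.5,-15,1.5],[14.5,-15,1.5]],"twist":[[0,0,0],[0,0,0],[0,0,0],[0,0,0],[0,0,0],[0,0,0],[0,0,0]]}'
python3 - <<'E'
from h import *
T=wristT();im=manip.camera("wrist");np.save("T1.npy",T);print(manip.get_obs()["eef_pos"])
for X in((.539,-.194,.071),(.508,-.113,.062)):print(proj("wrist",X,T))
cv2.imwrite("pics/w1.png",np.clip(cv2.resize(im[:,:,::-1],(768,576),interpolation=2)*1.4,0,255).astype('uint8'))
E
```

```text
time: 1.8
eef_pos: [0.493, -0.0867, 0.201]
tool_rot: [0.995, 0.101, -0.001, -0.0]
ft_force: [0.3, -0.6, -0.2]
width: 0.009
[ 0.49289157 -0.08753453  0.20114444]
[366.34235568 161.98712241]
[280.38003983 173.92894643]
```

View pics/w1.png

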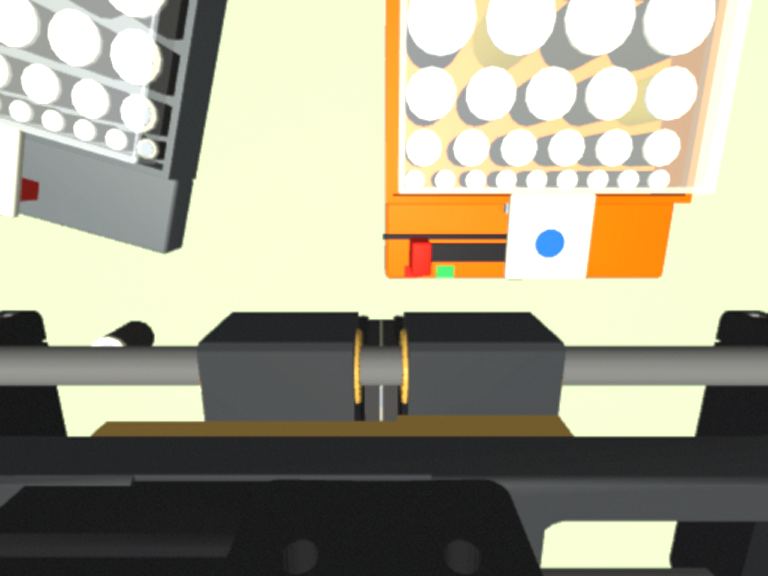

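The wrist view shows the ledge edge level in the picture, so the tool yaw matches the case. The blue dot at (549,243) falls exactly where predicted. The knob at (423,257) is within about 2 mm of where predicted. The fingers can go down on the knob's free (+y) side.

```bash
python3 -m handwheel '{"claw":[1,1,1,1,1,1,1,1],"slide":[[1.1,-0.8,2],[1.1,-0.8,5],[1.1,-0.8,8],[1.1,-0.8,11],[1.1,-0.8,13],[1.1,-0.8,14.7],[1.1,-0.8,14.7],[1.1,-0.8,14.7]],"twist":[[0,0,0],[0,0,0],[0,0,0],[0,0,0],[0,0,0],[0,0,0],[0,0,0],[0,0,0]]}'
python3 -m handwheel '{"claw":[1,1,1,1,1,1,1,1,1],"slide":[[0,0.5,0],[0,1,0],[0,1.5,0],[0,2,0],[0,2.4,0],[0,2.8,0],[0,3.2,0],[0,3.4,0],[0,3.4,0]],"twist":[[0,0,0],[0,0,0],[0,0,0],[0,0,0],[0,0,0],[0,0,0],[0,0,0],[0,0,0],[0,0,0]]}'
python3 - <<'E'
from h import *
im=manip.camera("wrist");o=manip.get_obs();print(o["eef_pos"],o["ft_force"])
cv2.imwrite("pics/w2.png",np.clip(cv2.resize(im[:,:,::-1],(768,576),interpolation=2)*1.4,0,255).astype('uint8'))
E
```

```text
time: 2.65
eef_pos: [0.5022, -0.0785, 0.0548]
tool_rot: [0.995, 0.099, -0.0, -0.0]
ft_force: [0.3, -0.3, 0.2]
width: 0.006
time: 3.55
eef_pos: [0.5093, -0.1111, 0.0545]
tool_rot: [0.995, 0.1, -0.0, 0.0]
ft_force: [0.1, 0.4, 0.5]
width: 0.007
[ 0.50906932 -0.11091826  0.05432488] [-0.2131859  -0.56788105  0.33825354]
```

View pics/w2.png

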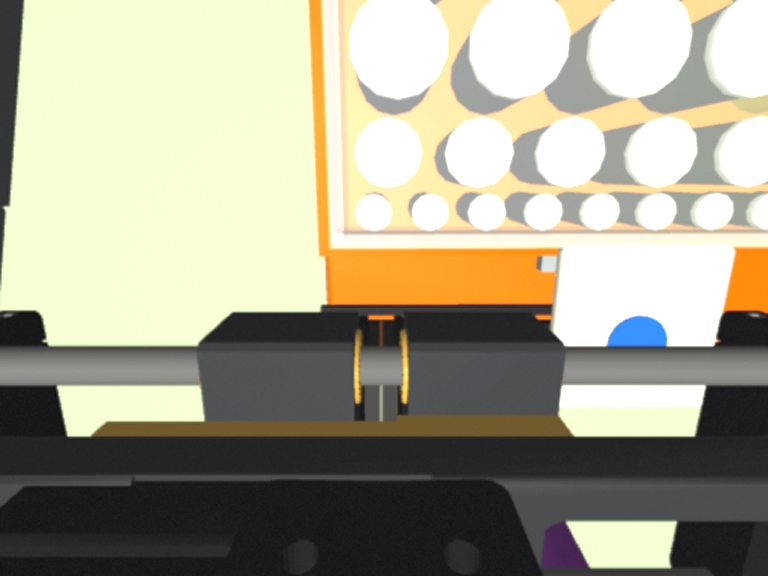

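The knuckles hide the knob in this view. The TCP is 87 mm to the +y side of the pad, and 85 mm is expected at the stop. I'll push on and watch the force.

```bash
python3 -m handwheel '{"claw":[1,1,1,1],"slide":[[0,0.1,0],[0,0.2,0],[0,0.3,0],[0,0.3,0]],"twist":[[0,0,0],[0,0,0],[0,0,0],[0,0,0]]}'
python3 -m handwheel '{"claw":[1,1,1],"slide":[[0,0.1,0],[0,0.2,0],[0,0.2,0]],"twist":[[0,0,0],[0,0,0],[0,0,0]]}'
python3 -m handwheel '{"claw":[1,1,1],"slide":[[0,0.1,0],[0,0.2,0],[0,0.2,0]],"twist":[[0,0,0],[0,0,0],[0,0,0]]}'
```

```text
time: 4.0
eef_pos: [0.5096, -0.1136, 0.0543]
tool_rot: [0.995, 0.1, -0.0, -0.0]
ft_force: [-0.4, 1.0, -0.1]
width: 0.005
time: 4.3
eef_pos: [0.5101, -0.1157, 0.0544]
tool_rot: [0.995, 0.1, -0.0, -0.0]
ft_force: [-1.1, 0.3, 0.4]
width: 0.007
time: 4.6
eef_pos: [0.5106, -0.1176, 0.0545]
tool_rot: [0.995, 0.1, -0.0, -0.0]
ft_force: [-1.2, 2.2, -0.3]
width: 0.007
```

```bash
python3 -m handwheel '{"claw":[1,1,1,1],"slide":[[0,0.1,0],[0,0.2,0],[0,0.3,0],[0,0.3,0]],"twist":[[0,0,0],[0,0,0],[0,0,0],[0,0,0]]}'
python3 - <<'E'
from h import *
ims=[(n,manip.camera(n)) for n in("scene","side")];print(manip.get_obs()["ft_force"])
c=np.zeros((400,800,3),np.uint8)
for i,(n,s) in enumerate(zip(ims,((140,160),(225,190)))):
    c[:,400*i:400*i+400]=cv2.resize(n[1][s[0]:s[0]+80,s[1]:s[1]+80,::-1],(400,400),interpolation=2)
cv2.imwrite("pics/c2.png",np.clip(c*1.5,0,255).astype('uint8'))
E
```

```text
time: 5.0
eef_pos: [0.5106, -0.118, 0.0544]
tool_rot: [0.995, 0.1, -0.001, -0.002]
ft_force: [-2.7, 12.8, 4.2]
width: 0.008
[-2.50903619 12.25041877  4.95094112]
```

View pics/c2.png

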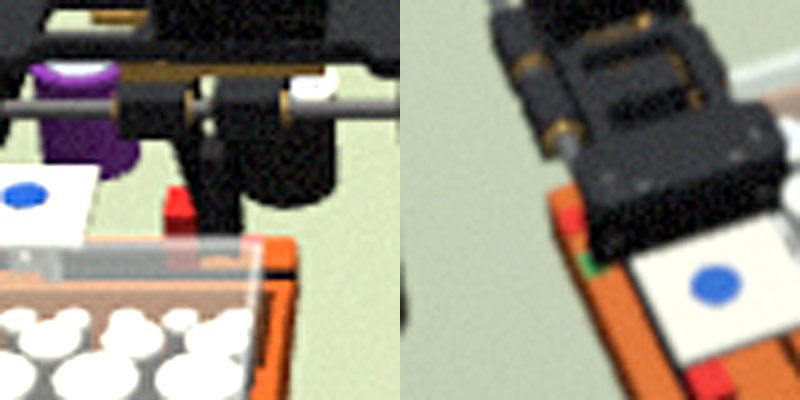

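The knob has stopped against its end. The force rose to 12.8 N with no further travel, and the knob is now at scene px (195.6,179), about 23 mm towards the pad. Next I back off, lift and go over the pad.

```bash
python3 -m handwheel '{"claw":[1,1,1,1,1,1,1,1,1,1],"slide":[[0,-0.5,0],[0,-0.8,0],[0,-0.8,-3],[0,-0.8,-6],[0.3,1,-7],[0.6,3.5,-7],[0.9,6,-7],[1.2,7.7,-7],[1.2,7.7,-5.5],[1.2,7.7,-4.2]],"twist":[[0,0,0],[0,0,0],[0,0,0],[0,0,0],[0,0,0],[0,0,0],[0,0,0],[0,0,0],[0,0,0],[0,0,0]]}'
python3 -m handwheel '{"claw":[1,1],"slide":[[0,0,0],[0,0,0]],"twist":[[0,0,0],[0,0,0]]}'
python3 - <<'E'
from h import *
ims=[(n,manip.camera(n)) for n in("scene","side")];print(manip.get_obs()["ft_force"])
c=np.zeros((400,800,3),np.uint8)
for i,(n,s) in enumerate(zip(ims,((140,140),(225,200)))):
    c[:,400*i:400*i+400]=cv2.resize(n[1][s[0]:s[0]+80,s[1]:s[1]+80,::-1],(400,400),interpolation=2)
cv2.imwrite("pics/c3.png",np.clip(c*1.5,0,255).astype('uint8'))
E
```

```text
time: 6.1
eef_pos: [0.5379, -0.1933, 0.095]
tool_rot: [0.995, 0.1, -0.0, -0.0]
ft_force: [-0.9, 0.4, -0.6]
width: 0.007
time: 6.3
eef_pos: [0.5373, -0.1921, 0.095]
tool_rot: [0.995, 0.101, -0.001, -0.001]
ft_force: [0.8, -0.3, 0.2]
width: 0.007
[-0.74543197  0.09953216 -0.76484732]
```

View pics/c3.png

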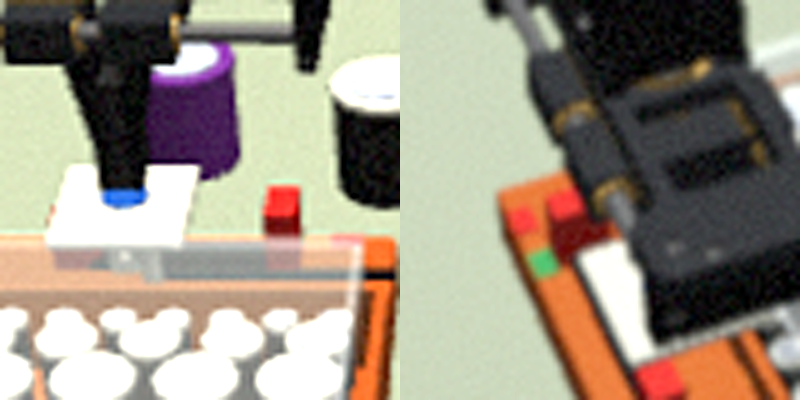

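The knob stays unlocked at scene crop (282,200), and the fingertips stand over the blue dot at (125,197). I'll press slowly.

```bash
python3 -m handwheel '{"claw":[1,1,1,1,1,1],"slide":[[0,0,0.5],[0,0,0.9],[0,0,1.1],[0,0,1.3],[0,0,1.5],[0,0,1.5]],"twist":[[0,0,0],[0,0,0],[0,0,0],[0,0,0],[0,0,0],[0,0,0]]}'
```

```text
time: 7.0
eef_pos: [0.5383, -0.1934, 0.0814]
tool_rot: [0.995, 0.1, -0.0, -0.0]
ft_force: [-0.8, 1.1, 2.3]
width: 0.006
```

```bash
python3 -m handwheel '{"claw":[1,1,1,1],"slide":[[0,0,0.1],[0,0,0.2],[0,0,0.3],[0,0,0.3]],"twist":[[0,0,0],[0,0,0],[0,0,0],[0,0,0]]}'
```

```text
time: 7.4
eef_pos: [0.5385, -0.1936, 0.0796]
tool_rot: [0.995, 0.1, -0.0, -0.0]
ft_force: [-4.2, 2.4, 9.0]
width: 0.004
```

It has reached the end stop: 9 N against 2–6 N on the way down. I take the hand straight up and away.

```bash
python3 -m handwheel '{"claw":[1,1,1,1,1,1,1,1,1,1],"slide":[[0,0,-4],[0,0,-8.5],[-0.5,0,-13],[-2,0,-17],[-5,0,-19],[-8,0,-20],[-10,0,-20],[-12,0,-20],[-12,0,-20],[-12,0,-20]],"twist":[[0,0,0],[0,0,0],[0,0,0],[0,0,0],[0,0,0],[0,0,0],[0,0,0],[0,0,0],[0,0,0],[0,0,0]]}'
python3 -m handwheel '{"claw":[1,1,1,1,1,1,1,1,1,1],"slide":[[0,0,0],[0,0,0],[0,0,0],[0,0,0],[0,0,0],[0,0,0],[0,0,0],[0,0,0],[0,0,0],[0,0,0]],"twist":[[0,0,0],[0,0,0],[0,0,0],[0,0,0],[0,0,0],[0,0,0],[0,0,0],[0,0,0],[0,0,0],[0,0,0]]}'
python3 - <<'E'
from h import *
a=[manip.camera(n)[:,:,::-1] for n in("scene","side")]
# expected pad at 0.36 rad: hinge = pad+.225*x
x=np.array([.98,.199]);h=np.array([.539,-.194])+.225*x
for t in(.22,.36,.5):
    X=np.r_[h-x*(.225*np.cos(t)+.006*-np.sin(t)),.066+.225*np.sin(t)+.006*np.cos(t)];print(t,[proj(n,X).round(1) for n in("scene","side")])
cv2.imwrite("pics/f.png",np.hstack([cv2.resize(i[110:350,60:326],(400,361),interpolation=2) if k==0 else cv2.resize(i[150:390,140:406],(400,361),interpolation=2) for k,i in enumerate(a)]))
E
```

```text
time: 8.4
eef_pos: [0.421, -0.2178, 0.2786]
tool_rot: [0.995, 0.1, 0.0, 0.0]
ft_force: [-0.2, -0.4, -0.0]
width: 0.005
time: 9.4
eef_pos: [0.4208, -0.2175, 0.2785]
tool_rot: [0.995, 0.1, 0.0, -0.0]
ft_force: [0.2, -0.9, 0.5]
width: 0.002
0.22 [array([161.5, 159.9]), array([256.2, 262.5])]
0.36 [array([159.1, 149.2]), array([261. , 249.3])]
0.5 [array([156.2, 139.8]), array([268.2, 235.5])]
```

View pics/f.png

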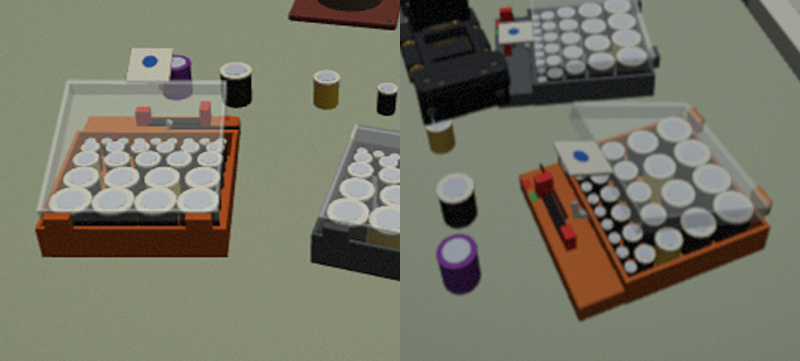

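The lid stands ajar. The dot at scene (159.7,150.9) and side x 260 matches about 0.34–0.36 rad. The lock is unlocked, the sleeves are upright in place, the grey case is shut and the arm is clear.

```bash
python3 -c "
from rig import manip
print(manip.get_obs()['ft_force']);print(manip.sign_off())"
```

```text
[-0.48956709  0.39668197 -0.02131785]
the job is handed in; nothing more can be done
None
```

I unlocked and opened the orange case as asked, and handed the job in at about 9.5 s of the 42 s allowed; the sign-off gives no verdict.

- **Lock:** I pushed the red knob towards the pad until it stopped. The force rose to about 13 N with no further travel, and the knob had moved about 23 mm in the picture. It stopped about 6 mm further along than I first reckoned, most likely because I had taken the fingertips as wider than they are.
- **Pad:** I pressed it about 6.5 mm, to its end stop at about 9 N, then lifted the hand straight up and away.
- **Last pictures:** The orange lid stands ajar at about 0.34–0.36 rad, judged by the blue dot in both views, and its lock is still unlocked. The grey case looks shut and its lock was never approached. The sleeves are upright, apparently where they were; I judged this by eye and did not measure it.
- **Arm:** It is clear of everything, and the force reads only noise, under 1 N. No check failed.

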